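Dispense the next attenuator and hold its connector up to the inspection microscope

TASK

Swing the parts feeder's sprung lever over to its stop so that it pushes the lowest attenuator out of the magazine onto the open pick bed, then let go so that the lever springs back. Pick that attenuator up and hold it in the air in front of the inspection microscope, its brass threaded end facing the lens squarely, centred on the lens axis with the end of the thread 60 mm from the lens, and finish still holding it there, motionless. Leave the other attenuators in the magazine, do not touch the microscope with the part, and do not shift the microscope's aim or the loose connectors standing on the desk.

Things in the scene. Friction and masses are not known exactly. Their poses are not given: they have to be found in the camera images.
- feeder: Fixed parts feeder: dark base plate 241 x 64 mm, 8 mm thick; origin on its underside, +y = the way it pushes. Magazine 30 mm wide, top z 84 mm, y -28 to +34 mm on the centre line x = 0. In front of it the open pick bed, 12 mm wide, top z 26 mm, y 34 to 102 mm, with a 3.5 mm end lip at y 96 mm; the pushed-out part stops there with its origin at y 75 to 78 mm, lying along +y
- feeder_lever (a joint): Angle of the feeder's sprung lever, rad: 0 at rest, 1.10 at its stop. Flat steel bar, top z 50 mm, turning clockwise seen from above about an upright pivot at feeder (65, -84) mm. A light spring (1.5 N at the knob at rest, 5 N at the stop) swings it back by itself; the stroke moves the hidden pusher 72 mm
- lever_knob (a point): Middle of the upright black handle at the lever's end, 17 mm thick, from z 54 to 95 mm, 120 mm from the pivot, this point at z 76 mm. Frame turns with the lever: y points from the pivot to the handle, z up. To swing the lever the handle is moved about the pivot clockwise seen from above, that is to the feeder's +y side
- part_a: Lowest of the three equal coaxial attenuators lying in the magazine, the one to present. 56 mm long along its y: hex body y -12 to +18 mm (21 mm wide over corners across x, 18.5 mm high, corners at half height), brass thread 9 mm thick at the +y end, round 17 mm nut at the -y end. Origin under its middle, z up. 50 to 80 g
- part_tip (a point): Centre of the end face of part_a's brass thread: 28 mm along +y and 9.25 mm above part_a's origin, part_a's axes
- part_b: Middle attenuator of the stack, same shape; it drops into the lowest place when the lever springs back and stays in the magazine
- part_c: Top attenuator of the stack, same shape; stays in the magazine
- scope: Fixed inspection microscope: grey base 107 x 84 x 14 mm, upright post 17 mm thick and 300 mm high behind, white barrel 34 mm thick whose front (42 mm wide light ring with the lens) looks to the scope's -x side and down. Origin under the base, z up; the barrel turns on a pin 240 mm above the origin
- lens_front (a point): Centre of the lens face, on the barrel's axis. Its x axis runs along the barrel from the lens back to the tail (up and away); the lens looks along -x, 15 to 35 degrees below level, different each time
- focus (a point): Point in focus, on the lens axis 60 mm in front of the lens face, some 160 to 200 mm above the desk; same axes as lens_front. The end of the brass thread belongs here, part_a's +y along this frame's +x
- rf_load_0: Loose bystander: stepped metal termination 21 mm thick, 30 mm high, standing on the desk; origin under its middle
- rf_load_1: Loose bystander: like rf_load_0
- bnc_adapter_0: Loose bystander: slim stepped metal adapter 14 mm thick, 32 mm high, standing on the desk; origin under its middle
Things that resemble listed ones, but are neither listed nor needed, are in the scene too. What is shaped like the part_c but blue or pink is not meant.

How it is judged:
By the outcome, as a careful person would: the job done as asked, in the order asked, and still so for the second after the job is handed in, while the arm keeps its last pose, push and grip.
It also fails if it takes over 43 s, if anything falls off the work surface, if the arm or the gripper's body presses on something with over 40 N, if the wrist force passes 120 N, or if a joint passes its speed limit or range.

ROBOT

A 6-joint arm with a two-finger parallel gripper is mounted at the origin on the work surface; the furniture and walls round the work are solid. World frame = base frame: x ahead of the robot, y to its left, z up, the work surface at z = 0. Lengths are in m, angles in rad, forces in N, time in s.
With the tool pointing down it reaches from about 0.375 to 0.9 m from the base axis. Payload 3.1 kg.
Tool frame: the origin (TCP) lies midway between the tips of the shut fingers; the grasp point (between the pads) lies 19 mm behind it (manip.grip_depth is the distance from the TCP to the grasp point, in m); z points along the fingers, y is the line along which they close (so a half turn about z gives the same grasp; the last joint's range is limited). The gripper opens to 85 mm and grips with 20 to 120 N. Pads are 22 mm wide; open, the fingers measure 114 mm over their backs; the gripper's body (76 mm by 85 mm) begins 54 mm behind the grasp point. The pads swing forward as they close: fully open they stand 13 mm farther back than shut.
Start: joints at [-1.353, 0.527, 1.433, -0, 1.181, -0.178], TCP at [0.242, -0.576, 0.193] pointing down, gripper open.
Joint ranges: [-3.08, 3.08], [-0.75, 2.2], [0.22, 2.44], [-1.43, 4.57], [0, 2.65], [-2.85, 2.85]. Speed limits (rad/s): [2.79, 2.79, 3.14, 3.14, 3.14, 3.14].

INTERFACE

Orientations are given as a unit quaternion [x, y, z, w].
In Python, from station import telemetry, snapshot, manip gives the robot as it stands. The module is installed in compiled form; this text tells all that it offers.
- The arm moves only by the shell command python3 -m crank 'ROWS' [OPENING] [FORCE]. ROWS is text: rows parted by semicolons, each of 6 numbers parted by spaces: the shift along the tool's x, y, z as a fraction of full scale, then the turn, a rotation vector about the tool's x, y, z as a fraction of full scale. A call has exactly 5 rows; each row shifts and turns the commanded pose from where the row before left it, along the tool's axes as they then stand; what a row does not reach is not made up. Full scale, the value 1, is 4 cm for a shift and 90 degrees for a turn. A row lasts 1/10 s, in which the tool goes at most 50 mm and 8.59 degrees, less where a joint would pass 70% of its speed; a pose out of reach is approached as far as the arm can. A call with a number of a shift or a turn outside -1 to 1 is refused whole. A call with a gripper value outside its range is refused whole. OPENING is the opening, from -1 (shut) to 1 (fully open), set as the call begins (- or left out, the last holds). The fingers move at their own pace and stop on an object; FORCE is the grip in N (left out, the last holds). Time passes only in rows, so rows that do not move let the fingers close, or fill a call up. It gives the time, the measured TCP pose, the force, the opening and the grip force at its end, in the units of the state.
- telemetry.sense(): the state, without advancing time (a new reading comes with each control period).
- snapshot(name): name is "side" or "top"; returns a dict with "image" (400x640x3 uint8, red, green, blue), "depth" (400x640 float32, m along the optical axis (not along the pixel's ray), 0 where there is no reading), "camera_matrix" (3x3 intrinsics, pixels), "rvec" (rotation vector, rad) and "tvec" (3), from world to camera coordinates, as OpenCV has them. Camera axes: x right, y down, z forward; pixel columns grow to the right and rows downward; lengths in m; the calibration is good to about 2 mm. A picture is of the moment at which its call begins.
- manip.sign_off(): hands the job in; it is judged then, once.
The state is a dict: "t": time; "q": joint angles; "qd": joint speeds; "tau": joint torques, N m; "tcp_pos": TCP position; "tool_rot": TCP orientation; "force": force on the tool from outside, world axes, zero at the start; "ft_torque": the same for the moment, N m; "finger_gap": opening from 0.0 (shut) to 1.0 (fully open); "gripper_force": force on a finger pad.
Only numpy, scipy, OpenCV 4.12 (cv2) and the standard library are available. Lean on these libraries where they do the work, as an engineer would, in place of code of your own. Each camera call takes 0.05 s, during which the arm holds its last target. There are 200 camera calls.

## Working session

There is one attempt and no reset: what is moved stays moved. The work goes in short steps, Python scripts to look and compute and a shell command to move; the robot and the scene stay as the last step left them, time stands still between calls to the robot, and variables do not carry over. Pictures are saved under pics/ and viewed, at most 10 in all, crops included, and the job is handed in when it is done.

```bash
mkdir -p pics
cat > h.py <<'E'
import numpy as np, cv2, pickle
from station import telemetry, snapshot, manip
from scipy.spatial.transform import Rotation as R
def snap(n):
    s=snapshot(n); pickle.dump(s,open(n+'.pkl','wb')); return s
def load(n): return pickle.load(open(n+'.pkl','rb'))
def cam(s):
    Rm=cv2.Rodrigues(np.array(s['rvec'],float))[0]; t=np.array(s['tvec'],float).ravel(); return Rm,t,np.array(s['camera_matrix'])
def ray(s,u,v):
    Rm,t,K=cam(s); d=Rm.T@np.linalg.solve(K,[u,v,1.]); return -Rm.T@t,d
def onz(s,u,v,z):
    o,d=ray(s,u,v); return o+d*(z-o[2])/d[2]
def dep(s):
    Rm,t,K=cam(s); h,w=s['depth'].shape; u,v=np.meshgrid(np.arange(w),np.arange(h))
    p=np.stack([u,v,np.ones_like(u)],-1)@np.linalg.inv(K).T*s['depth'][...,None]
    return (p-t)@Rm
def proj(s,P):
    return cv2.projectPoints(np.array(P,float).reshape(-1,3),np.array(s['rvec'],float),np.array(s['tvec'],float),np.array(s['camera_matrix']),None)[0][:,0]
def save(s,name,box=None,k=1):
    im=s['image'][...,::-1]
    if box: im=im[box[1]:box[3],box[0]:box[2]]
    if k!=1: im=cv2.resize(im,None,fx=k,fy=k,interpolation=cv2.INTER_CUBIC)
    cv2.imwrite('pics/'+name,im)
E
python3 - <<'E'
from h import *
np.set_printoptions(precision=3,suppress=True)
for n in('top','side'):
    s=snap(n); save(s,n+'0.png'); Rm,t,K=cam(s); print(n,-Rm.T@t,Rm[2],K[0,0],(s['depth']>0).mean())
st=telemetry.sense();print(st['tcp_pos'],st['tool_rot'],st['finger_gap'],manip.grip_depth)
E
```

```text
top [ 0.354 -0.004  1.106] [ 0.141  0.008 -0.99 ] 520.3273396360836 0.99607421875
side [ 0.96  -0.192  0.857] [-0.548  0.24  -0.801] 437.85487109817376 0.995921875
[ 0.241 -0.576  0.192] [ 0.98   0.197 -0.    -0.001] 1.0013221126273804 0.0187
```

View pics/top0.png

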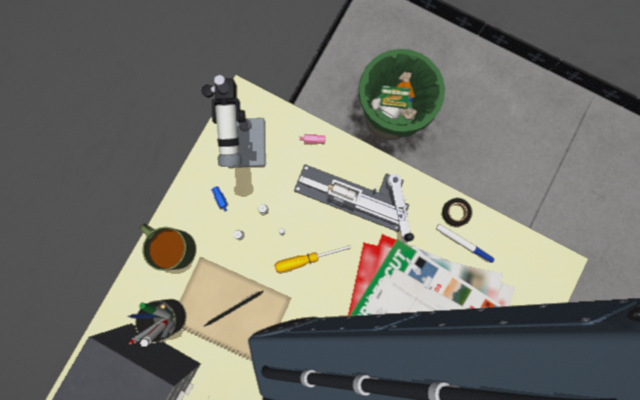

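View pics/side0.png

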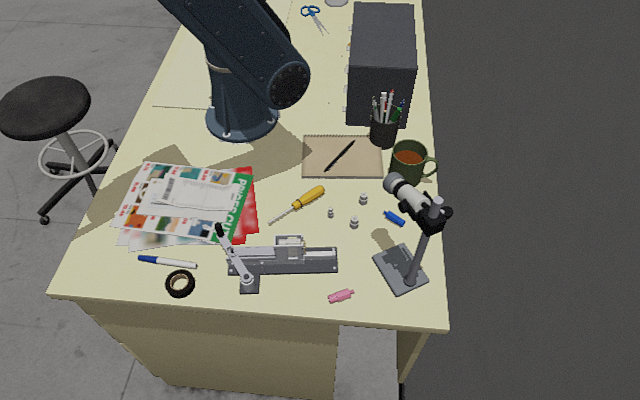

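The top view shows the feeder around (350,197), with the lever pivot near (395,180) and the knob near (408,235). The scope is near (230,130) and three loose connectors are near (263,209), (238,235) and (282,231). The blue (220,198) and pink (313,139) look-alikes are not meant. In the side view the lever knob is near (222,230) and the scope barrel near (415,195).

Run:
```python
from h import *
np.set_printoptions(precision=3,suppress=True)
t=load('top');s=load('side')
a=cv2.resize(t['image'][65:265,190:430],None,fx=3.3,fy=3,interpolation=cv2.INTER_CUBIC)
cv2.imwrite('pics/topc.png',cv2.resize(t['image'][65:245,195:435,::-1],None,fx=3.3,fy=3.3,interpolation=cv2.INTER_CUBIC))
cv2.imwrite('pics/sidec.png',cv2.resize(s['image'][160:310,205:445,::-1],None,fx=3.3,fy=3.3,interpolation=cv2.INTER_CUBIC))
P=dep(t)
for u,v in [(395,180),(408,237),(398,208),(345,192),(320,185),(305,182),(228,120),(229,160),(252,140),(263,209),(238,235),(282,231),(400,300)]: print((u,v),P[v,u])
P=dep(s)
print('side')
for u,v in [(222,230),(235,255),(248,283),(290,245),(325,260),(400,190),(415,205),(438,205),(400,270)]: print((u,v),P[v,u])
```

```text
(395, 180) [ 0.512 -0.156  0.058]
(408, 237) [ 0.395 -0.171  0.09 ]
(398, 208) [ 0.456 -0.161  0.048]
(345, 192) [ 0.487 -0.052  0.084]
(320, 185) [ 0.511 -0.003  0.027]
(305, 182) [ 0.354 -0.004  1.106]
(228, 120) [0.593 0.149 0.254]
(229, 160) [0.529 0.151 0.232]
(252, 140) [0.615 0.141 0.012]
(263, 209) [0.463 0.117 0.031]
(238, 235) [0.411 0.169 0.03 ]
(282, 231) [0.416 0.078 0.034]
(400, 300) [ 0.27  -0.161  0.013]
side
(222, 230) [ 0.404 -0.169  0.074]
(235, 255) [ 0.46  -0.162  0.05 ]
(248, 283) [ 0.532 -0.158  0.046]
(290, 245) [ 0.506 -0.053  0.084]
(325, 260) [0.53  0.017 0.008]
(400, 190) [0.574 0.143 0.241]
(415, 205) [0.622 0.141 0.255]
(438, 205) [0.662 0.15  0.298]
(400, 270) [0.623 0.151 0.016]
```

View pics/topc.png

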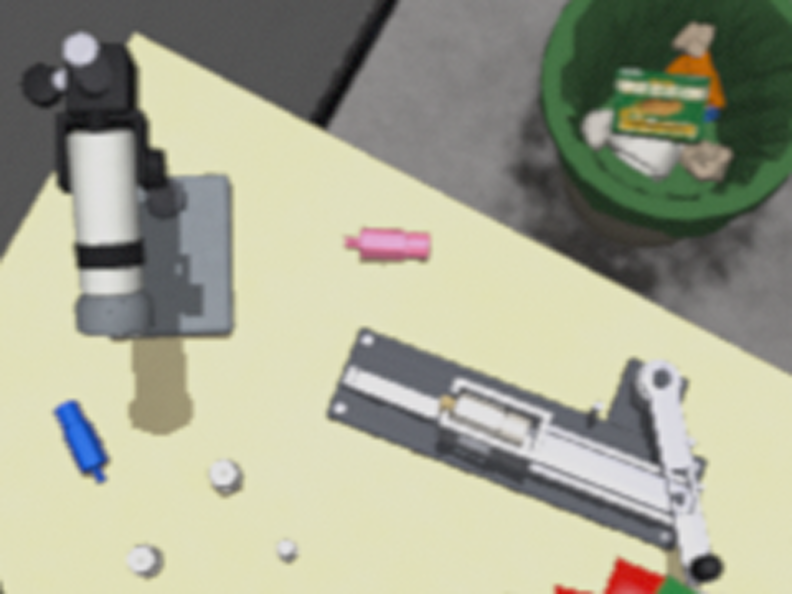

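View pics/sidec.png

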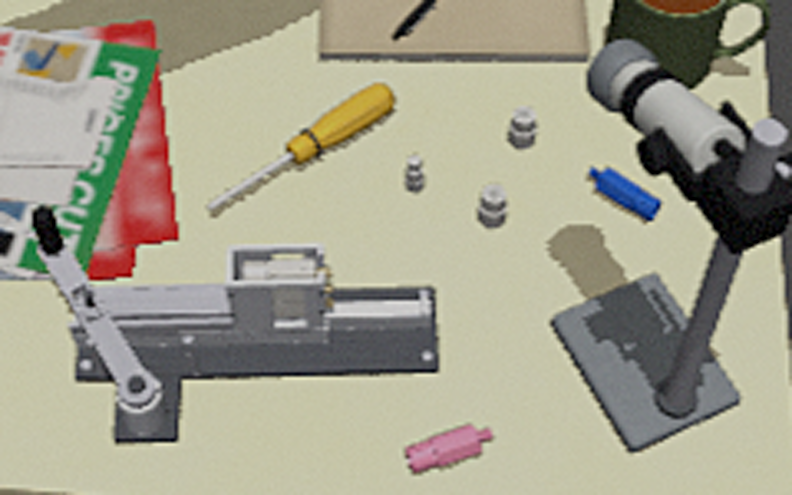

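The crops show these features:
- **Feeder:** plate corners near (362,328), (328,415), (672,548) and (707,460) in the top crop, pivot at (660,378) and knob at (706,568). In the magazine the parts' brass ends point left, towards the bed.
- **Scope:** the barrel runs from its tail (100,130) to the ring (110,315) in the top crop. The ring front is at about (605,70) in the side crop.
- **Target part:** the white part in the magazine is meant. The pink and blue parts are not.

Next I measure precisely.

```bash
cat > meas.py <<'E'
from h import *
from scipy.optimize import least_squares
np.set_printoptions(precision=4,suppress=True)
t=load('top');s=load('side')
c=lambda x,y:(x/3.3-.35+195,y/3.3-.35+65)
cs=lambda x,y:(x/3.3-.35+205,y/3.3-.35+160)
C=[onz(t,*c(*p),.008)[:2] for p in[(362,328),(328,415),(672,548),(707,460)]]
print('corners',np.array(C)); 
print('sides',[np.linalg.norm(C[i]-C[(i+1)%4]) for i in range(4)])
def tri(a,b):
    o1,d1=ray(t,*a);o2,d2=ray(s,*b)
    A=np.stack([d1,-d2],1);k=np.linalg.lstsq(A,o2-o1,rcond=None)[0]
    p,q=o1+k[0]*d1,o2+k[1]*d2; return (p+q)/2,np.linalg.norm(p-q)
print('pivot',tri(c(660,378),cs(138,387)))
print('knobtop',tri(c(707,566),cs(42,212)))
# plate corner check by side view
print([onz(s,*cs(*p),.008)[:2] for p in[(437,368),(437,290)]])
pts=[]
for n,S,box in(('top',t,(205,95,245,172)),('side',s,(378,168,445,235))):
    P=dep(S);m=np.zeros(P.shape[:2],bool);m[box[1]:box[3],box[0]:box[2]]=1
    im=S['image'].astype(int);m&=(P[...,2]>.17)&(P[...,2]<.33)
    w=m&(im.min(2)>150)&(np.ptp(im,axis=2)<40)&(P[...,0]<.65)
    g=m&(P[...,0]<.545)
    print(n,w.sum(),g.sum()); pts.append((P[w],P[m]))
W=np.vstack([p[0] for p in pts]);A=np.vstack([p[1] for p in pts])
def f(x):
    d=np.array([1,x[2],x[3]]);d/=np.linalg.norm(d);v=W-np.array([.58,x[0],x[1]])
    return np.linalg.norm(np.cross(v,d),axis=1)-.017
for k in range(2):
    r=least_squares(f,[.15,.23,0,.4],loss='soft_l1',f_scale=.002)
d=np.array([1,*r.x[2:]]);d/=np.linalg.norm(d);p0=np.array([.58,*r.x[:2]])
print('axis',p0,d,'pitch',np.degrees(np.arcsin(d[2])),'yaw',np.degrees(np.arctan2(d[1],d[0])),'rms',np.sqrt(np.mean(f(r.x)**2)),np.median(f(r.x)))
for w,a in pts:
    l=(a-p0)@d;rr=np.linalg.norm(np.cross(a-p0,d),axis=1);k=(rr<.024)
    h,e=np.histogram(l[k],bins=np.arange(-.1,.05,.004))
    print([(round(e[i]*1e3),h[i],round(1e3*np.median(rr[k][(l[k]>=e[i])&(l[k]<e[i+1])]),1)) for i in range(len(h)) if h[i]])
E
python3 meas.py
```

```text
corners [[ 0.5599  0.0293]
 [ 0.5034  0.0526]
 [ 0.4118 -0.1648]
 [ 0.4674 -0.1899]]
sides [np.float64(0.0610459442929668), np.float64(0.2359178318675449), np.float64(0.06108354416252177), np.float64(0.23793688886723532)]
pivot (array([ 0.5161, -0.1567,  0.044 ]), np.float64(0.0009039041314361575))
knobtop (array([ 0.3963, -0.1734,  0.0886]), np.float64(0.0008267798100368547))
[array([0.5655, 0.0288]), array([0.5119, 0.0549])]
top 684 348
side 405 194
axis [0.58   0.1545 0.2299] [0.9334 0.0206 0.3584] pitch 20.999064071294015 yaw 1.2664765047635371 rms 0.003739549871371001 -5.4591783787458215e-05
[(-60, np.int64(30), np.float64(19.6)), (-56, np.int64(56), np.float64(21.2)), (-52, np.int64(54), np.float64(21.2)), (-48, np.int64(50), np.float64(20.8)), (-44, np.int64(66), np.float64(19.8)), (-40, np.int64(43), np.float64(16.3)), (-36, np.int64(52), np.float64(16.9)), (-32, np.int64(44), np.float64(16.8)), (-28, np.int64(41), np.float64(17.2)), (-24, np.int64(48), np.float64(18.6)), (-20, np.int64(52), np.float64(18.7)), (-16, np.int64(45), np.float64(18.2)), (-12, np.int64(54), np.floa
[... 838 characters left out ...]
float64(17.2)), (-24, np.int64(15), np.float64(17.9)), (-20, np.int64(30), np.float64(18.7)), (-16, np.int64(31), np.float64(18.6)), (-12, np.int64(32), np.float64(18.7)), (-8, np.int64(49), np.float64(17.8)), (-4, np.int64(29), np.float64(17.1)), (0, np.int64(31), np.float64(17.3)), (4, np.int64(23), np.float64(16.9)), (8, np.int64(30), np.float64(17.4)), (12, np.int64(25), np.float64(17.4)), (16, np.int64(20), np.float64(17.0)), (20, np.int64(30), np.float64(17.0)), (24, np.int64(26), np.float64(17.8)), (28, np.int64(40), np.float64(17.5)), (32, np.int64(33), np.float64(17.4)), (36, np.int64(43), np.float64(17.6)), (40, np.int64(38), np.float64(17.9)), (44, np.int64(65), np.float64(17.3))]
```

```bash
cat > plan.py <<'E'
from h import *
np.set_printoptions(precision=3,suppress=True)
def Rdown(yaw,pitch=0): # tool x yaw deg, tool pointing down; pitch raises tool x
    y=np.radians(yaw);p=np.radians(pitch)
    x=np.array([np.cos(y)*np.cos(p),np.sin(y)*np.cos(p),np.sin(p)]);yy=np.array([np.sin(y),-np.cos(y),0])
    return R.from_matrix(np.stack([x,yy,np.cross(x,yy)],1))
def cur():
    st=telemetry.sense(); return np.array(st['tcp_pos']),R.from_quat(st['tool_rot'])
def step(p0,r0,p1,r1,n):
    """n equal rows, shift in fraction of 40mm per row, turn fraction of 90deg per row (turn interpolated; shift straight in world)"""
    rv=(r0.inv()*r1).as_rotvec()/n; print('n',n,'turn/row deg',np.degrees(np.linalg.norm(rv)),'turn',rv/(np.pi/2))
    for i in range(n):
        ri=r0*R.from_rotvec(rv*i); print(np.round(ri.inv().apply((p1-p0)/n)/.04,3), end=' ')
    print()
def show():
    st=telemetry.sense();r=R.from_quat(st['tool_rot']).as_matrix()
    print('t',round(st['t'],2),'p',np.array(st['tcp_pos']),'xyaw',np.degrees(np.arctan2(r[1,0],r[0,0])),'z',r[:,2],'q',np.array(st['q']),'gap',st['finger_gap'],'F',np.array(st['force']),'g',st['gripper_force'])
E
python3 - <<'E'
from plan import *
p,r=cur()
kn=np.array([.3965,-.1735,.14]); n0=Rdown(7.9)
step(p,r,kn,n0,15)
piv=np.array([.5161,-.1567]);prev=np.array([*kn[:2],.06]);pr=n0
for i in range(1,11):
    a=np.radians(187.9-6.3*i); rr=Rdown(7.9-3.1*i); n=-rr.as_matrix()[:,1]
    q=np.array([*(piv+.12*np.array([np.cos(a),np.sin(a)])),.06])+.0075*n
    d=pr.inv().apply(q-prev)/.04; print(i,d,q); prev,pr=q,rr
E
```

```text
n 15 turn/row deg 0.9888462351437963 turn [-0.    -0.     0.011]
[ 0.497 -0.518  0.088] [ 0.488 -0.527  0.087] [ 0.479 -0.535  0.087] [ 0.47  -0.543  0.087] [ 0.46  -0.551  0.087] [ 0.451 -0.559  0.087] [ 0.441 -0.567  0.087] [ 0.431 -0.574  0.087] [ 0.421 -0.582  0.087] [ 0.411 -0.589  0.087] [ 0.401 -0.596  0.087] [ 0.391 -0.603  0.087] [ 0.38  -0.61   0.087] [ 0.37  -0.616  0.087] [ 0.359 -0.622  0.086] 
1 [ 0.048 -0.521  0.   ] [ 0.396 -0.153  0.06 ]
2 [ 0.047 -0.327  0.   ] [ 0.396 -0.139  0.06 ]
3 [ 0.065 -0.325  0.   ] [ 0.398 -0.126  0.06 ]
4 [ 0.083 -0.321  0.   ] [ 0.402 -0.114  0.06 ]
5 [ 0.101 -0.317  0.   ] [ 0.407 -0.101  0.06 ]
6 [ 0.118 -0.311  0.   ] [ 0.413 -0.09   0.06 ]
7 [ 0.136 -0.305  0.   ] [ 0.421 -0.079  0.06 ]
8 [ 0.152 -0.297  0.   ] [ 0.43  -0.068  0.06 ]
9 [ 0.169 -0.289  0.   ] [ 0.44  -0.059  0.06 ]
10 [ 0.185 -0.279  0.   ] [ 0.45  -0.051  0.06 ]
```

```bash
python3 -m crank '0.5 -0.52 0.09 0 0 0.011;0.49 -0.53 0.09 0 0 0.011;0.48 -0.535 0.09 0 0 0.011;0.47 -0.54 0.09 0 0 0.011;0.46 -0.55 0.09 0 0 0.011' -0.25 40; python3 -m crank '0.45 -0.56 0.09 0 0 0.011;0.44 -0.57 0.09 0 0 0.011;0.43 -0.57 0.09 0 0 0.011;0.42 -0.58 0.09 0 0 0.011;0.41 -0.59 0.09 0 0 0.011'; python3 -m crank '0.4 -0.6 0.09 0 0 0.011;0.39 -0.6 0.09 0 0 0.011;0.38 -0.61 0.09 0 0 0.011;0.37 -0.62 0.09 0 0 0.011;0.36 -0.62 0.09 0 0 0.011'
python3 - <<'E'
from plan import *
show(); p,r=cur()
print(Rdown(7.9).inv().apply(np.array([.3965,-.1735,.06])-p)/.04)
s=snap('side'); print(proj(s,p))
E
```

```text
t: 0.6
tcp_pos: [0.2936, -0.4408, 0.1742]
tool_rot: [0.988, 0.154, -0.0, -0.0]
force: [0.3, 0.6, -0.5]
finger_gap: 0.375
gripper_force: 0.0
t: 1.1
tcp_pos: [0.3451, -0.3071, 0.1564]
tool_rot: [0.994, 0.111, -0.0, -0.0]
force: [0.1, -0.0, 0.6]
finger_gap: 0.375
gripper_force: 0.0
t: 1.6
tcp_pos: [0.3967, -0.173, 0.1384]
tool_rot: [0.998, 0.068, -0.0, -0.0]
force: [0.8, 0.3, -0.4]
finger_gap: 0.371
gripper_force: 0.0
t 1.6 p [ 0.397 -0.173  0.138] xyaw 7.8341475602730055 z [-0.  0. -1.] q [-0.671  0.363  1.956  0.     0.823  0.763] gap 0.3712890875561489 F [ 0.78   0.319 -0.372] g 0.0
[-0.007  0.013  1.961]
[[213.215 210.212]]
```

```bash
python3 -m crank '0 0 0.4 0 0 0;0 0 0.4 0 0 0;0 0 0.4 0 0 0;0 0 0.4 0 0 0;0 0 0.35 0 0 0'; python3 -m crank '0.05 -0.3 0 0 0 -0;0.05 -0.27 0 0 0 0.069;0.06 -0.32 0 0 0 0.035;0.07 -0.32 0 0 0 0.035;0.08 -0.32 0 0 0 0.034'
python3 - <<'E'
from plan import *
show(); p,r=cur()
s=snap('side'); save(s,'swing1.png',(170,150,370,300),3)
E
```

```text
t: 2.15
tcp_pos: [0.3964, -0.1742, 0.0599]
tool_rot: [0.998, 0.069, -0.0, -0.0]
force: [-0.1, -0.1, 0.1]
finger_gap: 0.376
gripper_force: 0.0
t: 2.65
tcp_pos: [0.4066, -0.1117, 0.0613]
tool_rot: [0.998, -0.068, -0.0, -0.0]
force: [0.3, -0.0, 0.3]
finger_gap: 0.374
gripper_force: 0.0
t 2.65 p [ 0.407 -0.112  0.061] xyaw -7.805182996164799 z [-0.  0. -1.] q [-0.535  0.512  2.051  0.     0.579  1.172] gap 0.373677997118757 F [ 0.314 -0.023  0.318] g 0.0
```

View pics/swing1.png

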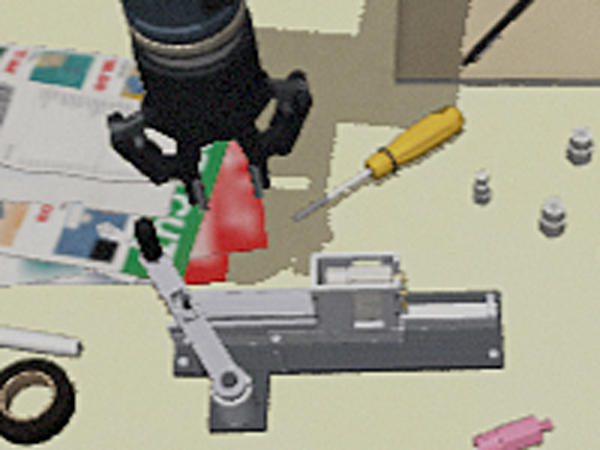

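The picture shows the lever still at rest, with the knob at about (148,240) in the crop. The open fingertips at (200,205) and (260,190) passed it without contact, so I check where the tips really are.

Run:
```python
from plan import *
s=load('side');P=dep(s);p,r=cur()
print('proj tcp',proj(s,p))
for x,y in[(197,205),(199,198),(262,188),(262,178),(148,240),(145,225),(152,255)]:
    u,v=170+x//3,150+y//3; print((u,v),P[v,u],s['image'][v,u])
t=snap('top');PT=dep(t);print('top proj',proj(t,p),proj(t,[.3963,-.1734,.0886]))
box=(360,190,450,270);save(t,'swing2.png',box,6)
```

```text
proj tcp [[249.059 224.431]]
(235, 218) [ 0.338 -0.129  0.007] [ 66 118  72]
(236, 216) [ 0.417 -0.134  0.12 ] [73 77 78]
(257, 212) [ 0.418 -0.09   0.11 ] [53 55 60]
(257, 209) [ 0.418 -0.089  0.121] [35 31 35]
(219, 230) [ 0.409 -0.175  0.083] [12 14  6]
(218, 225) [ 0.403 -0.174  0.093] [39 39 47]
(220, 235) [ 0.409 -0.176  0.065] [25 17 20]
top proj [[374.97  232.535]] [[409.093 236.193]]
```

View pics/swing2.png

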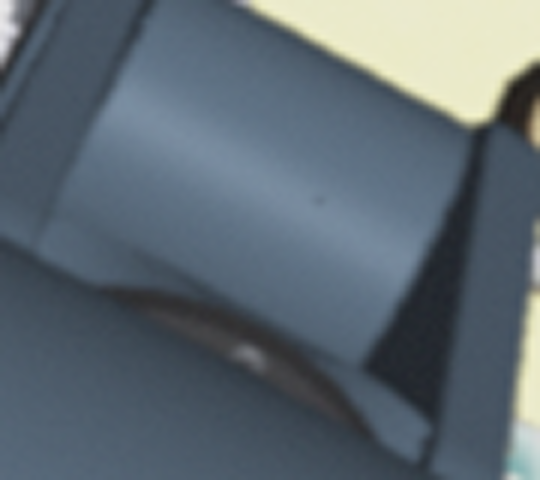

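The top view is blocked by the arm, so only the forearm is visible. I'll read the fingertip depth columns in the side view instead.

Run:
```python
from plan import *
s=snap('side');P=dep(s);p,r=cur();show()
for u in(233,235,237,239,241,255,257,259):
    print(u,[(v,*np.round(P[v,u]*1e3).astype(int),int(s['image'][v,u].mean())) for v in range(204,232,2)])
for z in(.061,.068,.1): print(z,proj(s,np.array([.407,-.112,z])+np.outer([1,-1],-.02*r.as_matrix()[:,1])))
```

```text
t 2.8 p [ 0.407 -0.112  0.061] xyaw -7.499362840064559 z [ 0. -0. -1.] q [-0.535  0.512  2.05  -0.     0.579  1.167] gap 0.3752921228866145 F [ 0.808  0.039 -0.209] g 0.0
233 [(204, np.int64(422), np.int64(-134), np.int64(168), 24), (206, np.int64(418), np.int64(-135), np.int64(157), 23), (208, np.int64(417), np.int64(-136), np.int64(149), 23), (210, np.int64(417), np.int64(-137), np.int64(144), 18), (212, np.int64(411), np.int64(-137), np.int64(129), 12), (214, np.int64(413), np.int64(-138), np.int64(125), 6), (216, np.int64(412), np.int64(-139), np.int64(117), 2), (218, np.int64(413), np.int64(-141), np.int64(112), 136), (220, np.int64(341), np.int64(-135), np.int64(7), 109), (222, np.int64(348), np.int64(-137), np.int64(9), 78), (224, np.int64(349), np.int64(-138), np.int64(2), 77), (226, np.int64(356), np.int64(-140), np.int64(5), 82), (228, np.int64(360), np.int64(-142), np.int64(3), 80), (230, np.int64(368), np.int64(-144), np.int64(7), 83)]
235 [(204, np.int64(423), np.int64(-130), np.int64(167), 1), (206, np.int64(417), np.int64(-131), np.int64(154), 8), (208, np.int64(416), 
[... 4778 characters left out ...]
.int64(116), 0), (212, np.int64(418), np.int64(-86), np.int64(108), 55), (214, np.int64(346), np.int64(-72), np.int64(1), 137), (216, np.int64(351), np.int64(-74), np.int64(0), 132), (218, np.int64(357), np.int64(-76), np.int64(1), 136), (220, np.int64(363), np.int64(-78), np.int64(2), 135), (222, np.int64(369), np.int64(-80), np.int64(2), 132), (224, np.int64(374), np.int64(-82), np.int64(2), 135), (226, np.int64(378), np.int64(-84), np.int64(0), 135), (228, np.int64(386), np.int64(-87), np.int64(4), 121), (230, np.int64(390), np.int64(-88), np.int64(1), 127)]
0.061 [[257.311 222.697]
 [239.395 227.174]]
0.068 [[256.939 220.896]
 [238.914 225.386]]
0.1 [[255.179 212.387]
 [236.642 216.94 ]]
```

Depth shows the real fingertip bottoms at z ≈ 0.105. The reported TCP height implies about 0.067, so the tips stand roughly 40 mm higher than the reading. I'll go back over the knob and descend further, allowing for this and watching depth and force.

Run:
```python
from plan import *
p,r=cur(); step(p,r,np.array([.3965,-.1735,.061]),Rdown(7.9),5)
```

```text
n 5 turn/row deg 3.079874391829292 turn [ 0.    -0.    -0.034]
[-0.011  0.311  0.001] [-0.028  0.31   0.001] [-0.044  0.308  0.001] [-0.061  0.305  0.001] [-0.077  0.302  0.001]
```

```bash
python3 -m crank '-0.01 0.31 0 0 0 -0.034;-0.03 0.31 0 0 0 -0.034;-0.04 0.31 0 0 0 -0.034;-0.06 0.305 0 0 0 -0.034;-0.08 0.3 0 0 0 -0.034'; python3 -m crank '0 0 0.1 0 0 0;0 0 0.1 0 0 0;0 0 0.1 0 0 0;0 0 0.1 0 0 0;0 0 0.1 0 0 0'
cat > tips.py <<'E'
from plan import *
s=snap('side');P=dep(s);p,r=cur()
c=p+np.array([0,0,.03]);d=(P-c)@r.as_matrix()   # tool axes
m=(abs(d[...,0])<.016)&(abs(d[...,1])<.06)&(P[...,2]>.03)&(P[...,2]<.2)&(s['image'].max(2)<130)
for sg in(1,-1):
    k=m&(d[...,1]*sg>.0); q=P[k];o=np.argsort(q[:,2])[:8]; print('side y',sg,'lowest z',q[o][:,2],'y',np.median(d[k][:,1][o]))
E
python3 tips.py
```

```text
t: 3.3
tcp_pos: [0.3961, -0.1753, 0.061]
tool_rot: [0.998, 0.068, 0.0, 0.0]
force: [-0.1, 0.2, -0.4]
finger_gap: 0.371
gripper_force: 0.0
t: 3.8
tcp_pos: [0.3962, -0.1737, 0.0403]
tool_rot: [0.998, 0.067, -0.0, -0.0]
force: [0.5, 0.3, 0.2]
finger_gap: 0.376
gripper_force: 0.0
side y 1 lowest z [0.048 0.049 0.049 0.049 0.049 0.05  0.05  0.051] y 0.00798896347748919
side y -1 lowest z [0.049 0.05  0.05  0.05  0.051 0.052 0.052 0.052] y -0.003790157500119796
```

```bash
python3 -m crank '0 0 0.09 0 0 0;0 0 0.09 0 0 0;0 0 0.09 0 0 0;0 0 0.09 0 0 0;0 0 0.09 0 0 0'
python3 - <<'E'
from plan import *
s=snap('side');P=dep(s);p,r=cur()
save(s,'grip1.png',(170,150,370,300),4)
d=(P-p)@r.as_matrix()
m=(abs(d[...,0])<.016)&(P[...,2]>.03)&(P[...,2]<.2)
for sg in(1,-1):
    k=m&(d[...,1]*sg>.0125)&(d[...,1]*sg<.03); q=P[k];o=np.argsort(q[:,2])[:10]; print(sg,q[o][:,2],d[k][o,1])
E
```

```text
t: 4.35
tcp_pos: [0.3963, -0.1743, 0.0224]
tool_rot: [0.998, 0.066, 0.0, 0.0]
force: [-0.4, -0.1, -0.3]
finger_gap: 0.374
gripper_force: 0.0
1 [0.064 0.068 0.068 0.069 0.07  0.07  0.07  0.071 0.071 0.071] [0.023 0.017 0.022 0.024 0.021 0.026 0.019 0.028 0.018 0.023]
-1 [0.062 0.064 0.064 0.067 0.067 0.067 0.069 0.069 0.071 0.071] [-0.015 -0.016 -0.018 -0.015 -0.021 -0.015 -0.018 -0.017 -0.015 -0.025]
```

View pics/grip1.png

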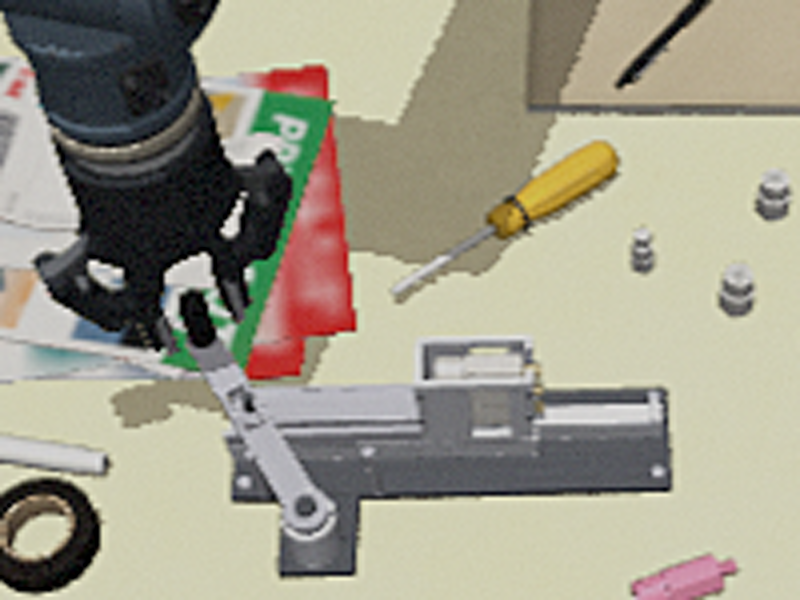

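The fingers now flank the black knob at (197,320) in the crop, with the tips at z ≈ 0.063. Now I swing the lever.

```bash
python3 -m crank '0.05 -0.52 0 0 0 0.034;0.05 -0.33 0 0 0 0.034;0.065 -0.325 0 0 0 0.034;0.08 -0.32 0 0 0 0.034;0.1 -0.32 0 0 0 0.034'; python3 -m crank '0.12 -0.31 0 0 0 0.034;0.135 -0.305 0 0 0 0.034;0.15 -0.3 0 0 0 0.034;0.17 -0.22 0 0 0 0.034;0 0 0 0 0 0'
python3 - <<'E'
from plan import *
show()
s=snap('side');P=dep(s);p,r=cur()
# lever bar: bright pixels at z~.05
im=s['image'].astype(int);m=(abs(P[...,2]-.049)<.005)&(im.min(2)>110)&(np.hypot(P[...,0]-.516,P[...,1]+.157)<.12)&(np.hypot(P[...,0]-.516,P[...,1]+.157)>.03)
q=P[m][:,:2]-[.5161,-.1567]; print(m.sum(),np.percentile(np.degrees(np.arctan2(q[:,1],q[:,0]))%360,[10,50,90]))
E
```

```text
t: 4.9
tcp_pos: [0.4065, -0.1017, 0.0226]
tool_rot: [0.998, -0.068, -0.001, 0.0]
force: [-2.4, -4.3, -0.5]
finger_gap: 0.377
gripper_force: 2.1
t: 5.4
tcp_pos: [0.4382, -0.0621, 0.0225]
tool_rot: [0.985, -0.172, -0.001, 0.0]
force: [-4.0, -3.3, 0.7]
finger_gap: 0.377
gripper_force: 2.2
t 5.4 p [ 0.438 -0.062  0.023] xyaw -19.797654241505622 z [-0.002  0.    -1.   ] q [-0.394  0.612  2.02  -0.001  0.511  1.524] gap 0.3774530242141882 F [-4.028 -3.308  0.726] g 2.193867672176566
256 [118.167 130.29  138.009]
```

```bash
python3 -m crank '0.08 -0.13 0 0 0 0.034;0.08 -0.13 0 0 0 0;0.04 -0.06 0 0 0 0;0 0 0 0 0 0;0 0 0 0 0 0'; python3 -m crank '0.06 -0.08 0 0 0 0;0 0 0 0 0 0;0.06 -0.08 0 0 0 0;0 0 0 0 0 0;0 0 0 0 0 0'; python3 -c "
from plan import *
show()"
```

```text
t: 5.95
tcp_pos: [0.4489, -0.0537, 0.0224]
tool_rot: [0.98, -0.199, -0.002, -0.0]
force: [-3.8, -2.5, 0.2]
finger_gap: 0.376
gripper_force: 2.3
t: 6.45
tcp_pos: [0.451, -0.0515, 0.0222]
tool_rot: [0.98, -0.197, -0.006, 0.002]
force: [-15.4, -18.4, 4.1]
finger_gap: 0.375
gripper_force: 11.5
t 6.45 p [ 0.451 -0.051  0.022] xyaw -22.736562891449914 z [-0.013 -0.001 -1.   ] q [-0.357  0.621  1.983 -0.01   0.55   1.619] gap 0.3749370268883634 F [-15.385 -18.41    4.054] g 11.49333558147191
```

The force jumped to 24 N, so the lever is at its stop. I back off slightly and lift away to let it spring back.

```bash
python3 -m crank '-0.06 0.08 0 0 0 0;-0.04 0.06 -0.1 0 0 0;0 0 -0.4 0 0 0;0 0 -0.6 0 0 0;0 0 -0.8 0 0 0'; python3 -m crank '0 0 -0.9 0 0 0;-0.9 0 -0.3 0 0 0;-0.9 0 0 0 0 0;-0.9 0 0 0 0 0;-0.5 0 0 0 0 0' 0.1
python3 - <<'E'
from plan import *
show();s=snap('side');save(s,'bed1.png',(205,200,365,310),5);t=snap('top')
for n,S in(('top',t),('side',s)):
    P=dep(S)
    x=np.array([.9215,-.388]);y=np.array([.388,.9215]);o=np.array([.4888,-.0541])
    f=np.stack([(P[...,:2]-o)@x,(P[...,:2]-o)@y],-1)
    m=(abs(f[...,0])<.02)&(f[...,1]>.036)&(f[...,1]<.11)&(P[...,2]>.029)&(P[...,2]<.07)
    print(n,m.sum())
    if m.sum():
        q=f[m];z=P[m][:,2]
        for a in np.arange(.036,.11,.006):
            k=(q[:,1]>=a)&(q[:,1]<a+.006)
            if k.sum(): print(round(a,3),k.sum(),'x',q[k,0].min(),np.median(q[k,0]),q[k,0].max(),'z',np.percentile(z[k],[10,50,95]))
E
```

```text
t: 6.95
tcp_pos: [0.4513, -0.0535, 0.0985]
tool_rot: [0.98, -0.199, -0.001, -0.0]
force: [0.9, 0.7, 0.5]
finger_gap: 0.373
gripper_force: 0.0
t: 7.45
tcp_pos: [0.3309, -0.0019, 0.1467]
tool_rot: [0.98, -0.199, -0.001, -0.0]
force: [0.1, 0.1, 1.0]
finger_gap: 0.547
gripper_force: 0.0
t 7.45 p [ 0.331 -0.002  0.147] xyaw -22.949800812102165 z [-0.002  0.001 -1.   ] q [-0.348  0.225  2.173  0.001  0.746  1.622] gap 0.5470040496134614 F [0.126 0.12  1.013] g 0.0
top 221
0.042 3 x -0.0028269563302881382 -0.00196094079039044 0.003356083515204252 z [0.032 0.042 0.046]
0.048 24 x -0.010113685889167525 -0.0025621638915941814 0.006721130912027612 z [0.038 0.042 0.044]
0.054 24 x -0.009352020550534319 -0.00227294613646658 0.006799344987358889 z [0.039 0.042 0.047]
0.06 26 x -0.01074457010253745 -0.002634686343526647 0.008044325175673975 z [0.037 0.041 0.045]
0.066 28 x -0.011205460023654183 -0.001907555907456978 0.009030492540522022 z [0.036 0.042 0.047]
0.072 29 x -0.011048621720748787 -0.0020670454105891235 0.009476001266672843 z [0.038 0.042 0.045]
0.078 28 x -0.011350313095877728 -0.0019043
[... 912 characters left out ...]
9 z [0.038 0.042 0.045]
0.066 18 x -0.0021869643722937054 0.0064567494789150165 0.012162759327630935 z [0.04  0.044 0.048]
0.072 25 x -0.001134196393608833 0.006989452584051228 0.012969988038734977 z [0.039 0.044 0.046]
0.078 23 x -0.0006592683380561531 0.007957700666293812 0.013018143353646303 z [0.039 0.043 0.047]
0.084 24 x -0.0006855873011308395 0.007860559690106612 0.012315568488971923 z [0.038 0.044 0.047]
0.09 16 x -0.0017137864699380391 0.008086523831739417 0.0132808516616146 z [0.039 0.043 0.046]
0.096 15 x 0.0010984720246460134 0.005167049151994489 0.008432151555728634 z [0.03  0.037 0.04 ]
0.102 3 x 0.0019946194349019495 0.004365649087253394 0.006692292026216262 z [0.04 0.04 0.04]
```

View pics/bed1.png

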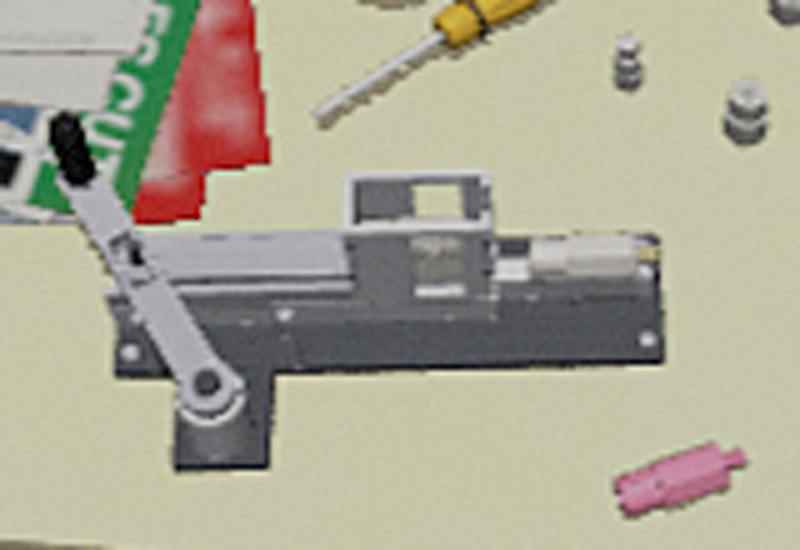

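The part lies on the bed with its brass end at (648,255) in the crop, part_b has dropped, and the lever is back at rest. Depth gives a top height of about 0.044 and y from 47 to 104 mm, as expected. Next is the grasp approach.

Run:
```python
from plan import *
p,r=cur(); step(p,r,np.array([.521,.0197,.07]),Rdown(67.2),15)
```

```text
n 15 turn/row deg 6.009376033154688 turn [-0.     0.    -0.067]
[ 0.278 -0.157  0.127] [ 0.293 -0.127  0.127] [ 0.305 -0.095  0.127] [ 0.313 -0.063  0.127] [ 0.318 -0.03   0.127] [0.319 0.004 0.127] [0.317 0.037 0.127] [0.312 0.07  0.127] [0.302 0.102 0.127] [0.29  0.133 0.127] [0.274 0.163 0.127] [0.256 0.191 0.127] [0.234 0.217 0.127] [0.21  0.24  0.127] [0.184 0.261 0.128]
```

```bash
python3 -m crank '0.28 -0.16 0.13 0 0 -0.067;0.29 -0.13 0.13 0 0 -0.067;0.305 -0.095 0.13 0 0 -0.067;0.31 -0.06 0.13 0 0 -0.067;0.32 -0.03 0.13 0 0 -0.067'; python3 -m crank '0.32 0 0.13 0 0 -0.067;0.32 0.04 0.13 0 0 -0.067;0.31 0.07 0.13 0 0 -0.067;0.3 0.1 0.13 0 0 -0.067;0.29 0.13 0.13 0 0 -0.067';  python3 -m crank '0.27 0.16 0.12 0 0 -0.067;0.26 0.19 0.12 0 0 -0.067;0.23 0.22 0.12 0 0 -0.067;0.21 0.24 0.12 0 0 -0.067;0.18 0.26 0.12 0 0 -0.067'
cat > tips.py <<'E'
from plan import *
s=snap('side');P=dep(s);p,r=cur();show()
d=(P-p)@r.as_matrix(); im=s['image']
for sg in(1,-1):
    k=(abs(d[...,0])<.02)&(d[...,1]*sg>.008)&(d[...,1]*sg<.06)&(d[...,2]>-.12)&(d[...,2]<.0)&(im.max(2)<110)&(P[...,2]>.05)
    q=d[k];o=np.argsort(-q[:,2])[:200];z=-q[:,2]
    print(sg,'tip behind tcp',np.sort(z)[:8]); kk=z<np.sort(z)[3]+.02
    print('  near tip: x',np.percentile(q[kk,0],[5,50,95]),'y',np.percentile(q[kk,1],[5,50,95]))
E
python3 tips.py
python3 - <<'E'
from plan import *
p,r=cur();r=Rdown(67.2); print(r.inv().apply(np.array([.521,.0197,-.019])-p)/.04)
E
```

```text
t: 8.05
tcp_pos: [0.4008, 0.0032, 0.1205]
tool_rot: [0.998, 0.065, 0.002, 0.0]
force: [-0.4, -0.3, 0.1]
finger_gap: 0.546
gripper_force: 0.0
t: 8.55
tcp_pos: [0.4641, 0.0107, 0.0944]
tool_rot: [0.947, 0.322, 0.001, 0.001]
force: [-0.7, 0.9, -0.0]
finger_gap: 0.551
gripper_force: 0.0
t: 9.05
tcp_pos: [0.5272, 0.0179, 0.0702]
tool_rot: [0.83, 0.557, 0.001, 0.001]
force: [-1.2, 0.1, 0.3]
finger_gap: 0.549
gripper_force: 0.0
t 9.1 p [0.53  0.018 0.07 ] xyaw 67.85301660063134 z [ 0.006 -0.001 -1.   ] q [-0.178  0.583  1.784  0.001  0.769  0.208] gap 0.545892103374659 F [2.429 0.026 0.28 ] g 0.0
1 tip behind tcp [0.043 0.046 0.05  0.051 0.053 0.055 0.055 0.055]
  near tip: x [-0.009  0.     0.008] y [0.028 0.036 0.037]
-1 tip behind tcp [0.051 0.052 0.057 0.062 0.065 0.068 0.07  0.077]
  near tip: x [-0.011 -0.011 -0.007] y [-0.026 -0.025 -0.024]
[-0.039 -0.222  2.223]
```

```bash
python3 -m crank '-0.04 -0.11 0.1 0 0 0;0 -0.11 0.3 0 0 0;0 0 0.3 0 0 0;0 0 0.3 0 0 0;0 0 0.2 0 0 0'
python3 - <<'E'
from plan import *
show();p,r=cur(); print((r.inv()*Rdown(67.2)).as_rotvec()/(np.pi/2), r.inv().apply(np.array([.521,.0197,-.016])-p)/.04)
E
```

```text
t: 9.6
tcp_pos: [0.5152, 0.0204, 0.0216]
tool_rot: [0.832, 0.555, -0.0, -0.0]
force: [-0.2, 0.8, 0.1]
finger_gap: 0.552
gripper_force: 0.0
t 9.6 p [0.515 0.02  0.022] xyaw 67.41870346032223 z [-0.001  0.    -1.   ] q [-0.177  0.66   1.839  0.     0.644  0.217] gap 0.5515883672496358 F [-0.174  0.808  0.051] g 0.0
[-0.001  0.     0.002] [0.039 0.143 0.939]
```

```bash
python3 -m crank '0.04 0.14 0.2 0 0 0;0 0 0.25 0 0 0;0 0 0.25 0 0 0;0 0 0.15 0 0 0;0 0 0 0 0 0'
python3 - <<'E'
from plan import *
show();p,r=cur(); print(r.inv().apply(np.array([.521,.0197,-.016])-p)/.04)
s=snap('side');P=dep(s);d=(P-p)@r.as_matrix();im=s['image']
k=(abs(d[...,0])<.016)&(abs(d[...,1])<.09)&(P[...,2]>.012)&(P[...,2]<.09)&(im.max(2)<100)
for sg in(1,-1):
    q=P[k&(d[...,1]*sg>.012)];print(sg,np.sort(q[:,2])[:10])
save(s,'g2.png',(255,180,405,290),5)
E
```

```text
t: 10.1
tcp_pos: [0.5206, 0.02, -0.0123]
tool_rot: [0.832, 0.555, -0.001, -0.001]
force: [1.0, -0.6, 1.0]
finger_gap: 0.548
gripper_force: 0.0
t 10.1 p [ 0.521  0.02  -0.012] xyaw 67.46424546208618 z [-0.002  0.    -1.   ] q [-0.176  0.728  1.835 -0.     0.581  0.217] gap 0.5482463941347475 F [ 0.953 -0.625  0.964] g 0.0
[-0.004  0.013  0.092]
1 [0.012 0.013 0.014 0.032 0.034 0.037 0.039 0.039 0.04  0.042]
-1 [0.035 0.041]
```

View pics/g2.png

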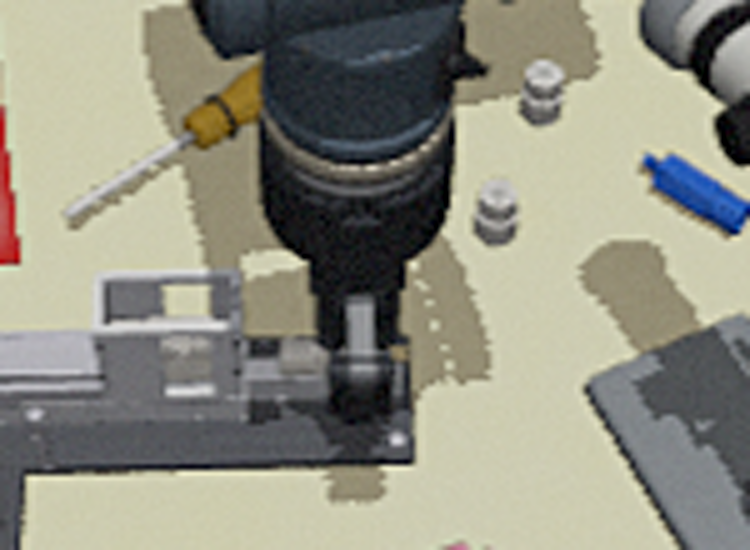

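The near finger at (360,380) in the crop stands beside the hex, with the brass end visible at (400,352) and the nut at (300,355). I lower 7 mm more and close.

```bash
python3 -m crank '0 0 0.1 0 0 0;0 0 0.08 0 0 0;0 0 0 0 0 0;0 0 0 0 0 0;0 0 0 0 0 0'; python3 -m crank '0 0 0 0 0 0;0 0 0 0 0 0;0 0 0 0 0 0;0 0 0 0 0 0;0 0 0 0 0 0' -1 45; python3 -m crank '0 0 0 0 0 0;0 0 -0.1 0 0 0;0 0 -0.2 0 0 0;0 0 -0.3 0 0 0;0 0 -0.4 0 0 0';  python3 -m crank '0 0 -0.7 0 0 0;0 0 -0.9 0 0 0;0 0 -0.9 0 0 0;0 0 -0.9 0 0 0;0 0 -0.6 0 0 0'; python3 -c "
from plan import *
show()"
```

```text
t: 10.65
tcp_pos: [0.5216, 0.0199, -0.0183]
tool_rot: [0.832, 0.555, 0.0, 0.0]
force: [0.5, 0.2, 0.2]
finger_gap: 0.551
gripper_force: 0.0
t: 11.15
tcp_pos: [0.5215, 0.0199, -0.0182]
tool_rot: [0.832, 0.555, 0.0, 0.0]
force: [-0.3, -0.8, 5.0]
finger_gap: 0.22
gripper_force: 44.0
t: 11.65
tcp_pos: [0.521, 0.02, 0.022]
tool_rot: [0.832, 0.555, -0.0, -0.0]
force: [-0.2, 0.6, -0.8]
finger_gap: 0.218
gripper_force: 44.0
t: 12.15
tcp_pos: [0.5222, 0.0198, 0.185]
tool_rot: [0.832, 0.555, 0.002, 0.001]
force: [0.4, 0.9, -0.2]
finger_gap: 0.22
gripper_force: 44.1
t 12.15 p [0.522 0.02  0.185] xyaw 67.46915042688019 z [ 0.004 -0.001 -1.   ] q [-0.176  0.399  1.7    0.     1.039  0.217] gap 0.21991314477585966 F [ 0.381  0.942 -0.194] g 44.05500872991979
```

Run:
```python
from plan import *
p,r=cur(); A=np.array([.42,.04,.16]);B=np.array([.435,.1505,.121])
r1=Rdown(1.3);r2=Rdown(1.3,21)
step(p,r,A,r1,10);step(A,r1,B,r2,5)
```

```text
n 10 turn/row deg 6.616942579610696 turn [ 0.    -0.     0.074]
[-0.051 -0.256  0.061] [-0.08  -0.248  0.062] [-0.108 -0.237  0.062] [-0.135 -0.223  0.062] [-0.16  -0.206  0.062] [-0.182 -0.186  0.062] [-0.203 -0.164  0.062] [-0.22  -0.139  0.062] [-0.235 -0.113  0.062] [-0.246 -0.085  0.062] 
n 5 turn/row deg 4.2 turn [ 0.     0.047 -0.   ]
[ 0.088 -0.551  0.195] [ 0.073 -0.551  0.201] [ 0.058 -0.551  0.206] [ 0.043 -0.551  0.209] [ 0.027 -0.551  0.212]
```

```bash
python3 -m crank '-0.05 -0.26 0.06 0 0 0.074;-0.08 -0.25 0.06 0 0 0.074;-0.11 -0.24 0.06 0 0 0.074;-0.135 -0.22 0.06 0 0 0.074;-0.16 -0.21 0.06 0 0 0.074'; python3 -m crank '-0.18 -0.19 0.06 0 0 0.074;-0.2 -0.16 0.06 0 0 0.074;-0.22 -0.14 0.06 0 0 0.074;-0.235 -0.11 0.06 0 0 0.074;-0.245 -0.085 0.06 0 0 0.074'; python3 -m crank '0.09 -0.55 0.2 0 0.047 0;0.07 -0.55 0.2 0 0.047 0;0.06 -0.55 0.2 0 0.047 0;0.04 -0.55 0.2 0 0.047 0;0.03 -0.55 0.2 0 0.047 0'; python3 -m crank '0 0 0 0 0 0;0 0 0 0 0 0;0 0 0 0 0 0;0 0 0 0 0 0;0 0 0 0 0 0';  python3 - <<'E'
from plan import *
show();p,r=cur();M=r.as_matrix();print('tool x yaw,pitch',np.degrees([np.arctan2(M[1,0],M[0,0]),np.arcsin(M[2,0])]))
s=snap('side');t=snap('top')
tip=p+M@[.023,0,-.0534]
print(proj(s,tip),proj(t,tip))
u,v=proj(s,tip)[0].astype(int); save(s,'tip1.png',(u-50,v-40,u+70,v+50),6)
for n,S in(('side',s),('top',t)):
    P=dep(S);im=S['image'].astype(int); k=(np.linalg.norm(P-tip,axis=2)<.03)
    d=(P-p)@M; k2=k&(im[...,0]-im[...,2]>40)
    print(n,k.sum(),k2.sum())
    for vv,uu in list(zip(*np.where(k2)))[:40]: print((uu,vv),d[vv,uu],im[vv,uu])
E
```

```text
t: 12.65
tcp_pos: [0.4692, 0.0304, 0.1702]
tool_rot: [0.957, 0.291, 0.0, 0.0]
force: [-0.6, -0.0, -0.6]
finger_gap: 0.22
gripper_force: 44.1
t: 13.15
tcp_pos: [0.4185, 0.0408, 0.1582]
tool_rot: [1.0, 0.005, 0.0, 0.0]
force: [-0.4, -0.6, 0.2]
finger_gap: 0.22
gripper_force: 44.1
t: 13.65
tcp_pos: [0.435, 0.1519, 0.1205]
tool_rot: [0.983, 0.007, 0.186, -0.002]
force: [0.1, -0.2, -0.5]
finger_gap: 0.222
gripper_force: 44.1
t: 14.15
tcp_pos: [0.4358, 0.1503, 0.12]
tool_rot: [0.983, 0.007, 0.184, -0.001]
force: [0.1, -0.9, -1.1]
finger_gap: 0.218
gripper_force: 44.2
t 14.15 p [0.436 0.15  0.12 ] xyaw 0.7741820136730235 z [ 0.362  0.005 -0.932] q [ 0.117  0.367  2.196 -0.177  0.212  1.841] gap 0.21830666755171685 F [ 0.087 -0.927 -1.095] g 44.161099679768085
tool x yaw,pitch [ 0.774 21.229]
[[365.067 161.041]] [[235.124 215.478]]
side 258 5
(np.int64(363), np.int64(160)) [ 0.02   0.003 -0.056] [182 166 130]
(np.int64(364), np.int64(160)) [ 0.024  0.002 -0.057] [194 185 152]
(np.int64(366), np.int64(161)) [ 0.025 -0.001 -0.054] [131 121  87]
(np.int64(365), np.int64(162)) [ 0.023  0.    -0.
[... 961 characters left out ...]
0.058] [208 195 153]
(np.int64(235), np.int64(220)) [ 0.015 -0.    -0.056] [200 187 142]
(np.int64(236), np.int64(220)) [ 0.016  0.002 -0.06 ] [192 181 140]
(np.int64(237), np.int64(220)) [ 0.015  0.003 -0.055] [200 192 152]
(np.int64(234), np.int64(221)) [ 0.015 -0.002 -0.06 ] [197 184 144]
(np.int64(235), np.int64(221)) [ 0.014 -0.001 -0.056] [207 194 144]
(np.int64(236), np.int64(221)) [ 0.014  0.001 -0.057] [201 191 145]
(np.int64(237), np.int64(221)) [ 0.013  0.003 -0.056] [174 166 133]
(np.int64(234), np.int64(222)) [ 0.012 -0.003 -0.056] [168 157 126]
(np.int64(235), np.int64(222)) [ 0.012 -0.    -0.057] [176 164 126]
(np.int64(236), np.int64(222)) [ 0.012  0.001 -0.057] [172 164 128]
```

View pics/tip1.png

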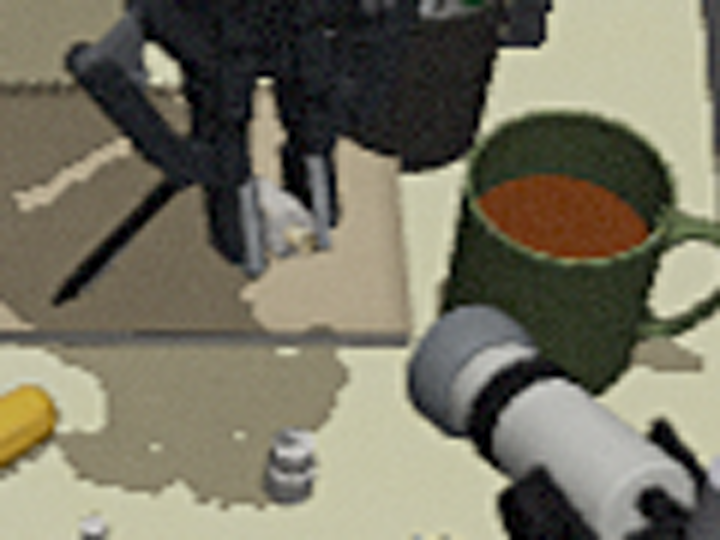

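The part sits squarely between the pads with the brass end at (300,238) in the crop, and the ring front is at about (425,360). Next I compute the remaining error per camera, relative to the lens.

```bash
cat > rel.py <<'E'
from plan import *
from scipy.optimize import least_squares
def lensfit(S,box,x0=(.1545,.2299,.022,.384),fixd=None):
    P=dep(S);m=np.zeros(P.shape[:2],bool);m[box[1]:box[3],box[0]:box[2]]=1
    im=S['image'].astype(int);m&=(P[...,2]>.17)&(P[...,2]<.33)
    W=P[m&(im.min(2)>150)&(np.ptp(im,axis=2)<40)&(P[...,0]<.645)]
    for it in range(3):
        def f(x):
            d=np.array([1,*(x[2:] if fixd is None else fixd)]);d/=np.linalg.norm(d)
            return np.linalg.norm(np.cross(W-np.array([.58,x[0],x[1]]),d),axis=1)-.017
        x=least_squares(f,x0 if fixd is None else x0[:2],loss='soft_l1',f_scale=.001).x; W=W[abs(f(x))<.003]
    d=np.array([1,*(x[2:] if fixd is None else fixd)]);d/=np.linalg.norm(d);p0=np.array([.58,*x[:2]])
    A=P[m];l=(A-p0)@d;rr=np.linalg.norm(np.cross(A-p0,d),axis=1);k=(rr>.019)&(rr<.023)&(l<-.03)
    l=np.sort(l[k]); return p0,d,l[[2,5,10,20]],len(W),W
BOX={'top':(205,95,245,172),'side':(378,168,445,235)}
if __name__=='__main__':
    p,r=cur();M=r.as_matrix()
    for n in('top','side'):
        S=load(n);p0,d,l,nn,W=lensfit(S,BOX[n])
        print(n,p0,d,'pitch,yaw',np.degrees([np.arcsin(d[2]),np.arctan2(d[1],d[0])]),'ends',l,nn)
        p0,d,l,nn,W=lensfit(S,BOX[n],fixd=(.022,.384)); print('   fixed d',p0,l)
    # part axis in the tool frame (top view)
    S=load('top');P=dep(S);D=(P-p)@M;im=S['image']
    k=(abs(D[...,1])<.012)&(D[...,2]>-.075)&(D[...,2]<-.03)&(abs(D[...,0])<.045)&(im.min(2)>90)
    q=D[k]
    for a in np.arange(-.036,.03,.004):
        j=(q[:,0]>=a)&(q[:,0]<a+.004)
        if j.sum()>2: print(round(a,3),j.sum(),'y',q[j,1].min(),q[j,1].max(),'ztop',np.median(q[j][abs(q[j,1]-np.median(q[j,1]))<.003][:,2]))
E
python3 rel.py
```

```text
top [0.58  0.155 0.23 ] [0.935 0.015 0.353] pitch,yaw [20.682  0.934] ends [-0.058 -0.058 -0.057 -0.056] 661
   fixed d [0.58  0.155 0.23 ] [-0.058 -0.058 -0.057 -0.056]
side [0.58  0.154 0.23 ] [ 0.937 -0.004  0.349] pitch,yaw [20.419 -0.227] ends [-0.054 -0.053 -0.052 -0.051] 342
   fixed d [0.58  0.154 0.23 ] [-0.053 -0.053 -0.052 -0.051]
-0.004 8 y -0.00845338628728546 -0.0002142395846029108 ztop -0.06237153704616787
-0.0 16 y -0.009615349045558021 0.006556753909524502 ztop -0.06472959975838444
0.004 25 y -0.009454469712862068 0.011242745157476017 ztop -0.06419062202507975
0.008 43 y -0.009770320453833662 0.01189351017078871 ztop -0.05941757085049407
0.012 10 y -0.002424099598519158 0.0031899510355737175 ztop -0.056460476389495654
0.016 10 y -0.0018984676280221226 0.003801177251492461 ztop -0.0554712883721086
0.02 4 y -0.0020680577899060667 0.003480104326459369 ztop -0.056767237932168486
```

```bash
cat > ax.py <<'E'
from rel import *
t,s=load('top'),load('side')
c=lambda x,y:(x/3.3-.35+195,y/3.3-.35+65)
a,b=onz(t,*c(231,182),.014),onz(t,*c(233,328),.014);e=a-b;print('base edge yaw',np.degrees(np.arctan2(e[1],e[0])),np.linalg.norm(e))
N=[]
for n,S in(('top',t),('side',s)):
    P=dep(S);im=S['image'].astype(int);b=BOX[n]
    m=np.zeros(P.shape[:2],np.uint8);m[b[1]:b[3],b[0]:b[2]]=1
    rr=np.linalg.norm(np.cross(P-[.58,.1545,.2299],[.935,.018,.354]),axis=2)
    m=(m>0)&(rr<.021)&(P[...,2]>.17)&(im.min(2)>130)&(P[...,0]<.635)
    # signed distance of outline either side of the projected nominal axis
    p2=proj(S,[[.54,.1539,.2147],[.62,.1555,.245]]);u=(p2[1]-p2[0]);L=np.linalg.norm(u);u/=L;w=np.array([-u[1],u[0]])
    vv,uu=np.where(m);q=np.stack([uu,vv],1)-p2[0];al=q@u;ac=q@w
    A=[];C=[]
    for k in np.arange(np.ceil(al.min())+2,al.max()-3,2):
        j=abs(al-k)<=1.2
        if j.sum()<8: continue
        A.append(k);C.append((ac[j].min()+ac[j].max())/2)
    A=np.array(A);C=np.array(C);f=np.polyfit(A,C,1);g=abs(C-np.polyval(f,A))<.8;f=np.polyfit(A[g],C[g],1)
    print(n,len(A),g.sum(),'slope deg',np.degrees(np.arctan(f[0])),'off px',f[1],L)
    e1,e2=[p2[0]+u*k+w*np.polyval(f,k) for k in(0,L)]
    o,d1=ray(S,*e1);_,d2=ray(S,*e2);nn=np.cross(d1,d2);N.append((nn/np.linalg.norm(nn),o))
d=np.cross(N[0][0],N[1][0]);d/=np.linalg.norm(d)*np.sign(d[0])
pt=np.linalg.solve(np.array([N[0][0],N[1][0],[1,0,0]]),[N[0][0]@N[0][1],N[1][0]@N[1][1],.58])
print('axis',pt,d,np.degrees([np.arcsin(d[2]),np.arctan2(d[1],d[0])]))
E
python3 ax.py
```

```text
base edge yaw 0.04187527941755438 0.09725733393354222
top 21 21 slope deg 1.698007559977173 off px -1.5912919363920448 49.52502382693995
side 18 5 slope deg -6.748776586755205 off px 1.14471039129736 33.89918461219502
axis [0.58  0.156 0.23 ] [ 0.853 -0.044  0.521] [31.367 -2.944]
```

```bash
cat > ax2.py <<'E'
from rel import *
Q={}
for n in('top','side'):
    b=BOX[n];L=[];X=[]
    for i in range(6):
        S=snap(n);P=dep(S)[b[1]:b[3],b[0]:b[2]].reshape(-1,3)
        L.append(P)
    P=np.median(L,axis=0);Q[n]=P
p0i=np.array([.58,.1545,.23]);di=np.array([.935,.014,.354])
sel={}
for n,P in Q.items():
    v=P-p0i;l=v@di;rr=np.linalg.norm(np.cross(v,di),axis=1)
    R0=np.where(l<-.043,.021,.017);k=(((l>-.055)&(l<-.046)&(n=='top'))|((l>-.051)&(l<-.044)&(n=='side'))|((l>-.034)&(l<-.028))|((l>-.004)&(l<.05)))&(abs(rr-R0)<.003)
    sel[n]=(P[k],R0[k]);print(n,k.sum())
def f(x):
    d=np.array([1,x[0],x[1]]);d/=np.linalg.norm(d);o=[]
    for i,n in enumerate(('top','side')):
        P,R0=sel[n];o.append(np.linalg.norm(np.cross(P-[.58,x[2+2*i],x[3+2*i]],d),axis=1)-R0)
    return np.concatenate(o)
r=least_squares(f,[.015,.38,.1545,.23,.1545,.23],loss='soft_l1',f_scale=.001)
C=np.linalg.inv(r.jac.T@r.jac)*np.mean(f(r.x)**2)
d=np.array([1,*r.x[:2]]);d/=np.linalg.norm(d)
print('pitch,yaw',np.degrees([np.arcsin(d[2]),np.arctan2(d[1],d[0])]),'sd',np.degrees(np.sqrt(np.diag(C)[:2])),r.x[2:],'rms',np.sqrt(np.mean(f(r.x)**2)))
p,rt=cur();M=rt.as_matrix()
for i,n in enumerate(('top','side')):
    p0=np.array([.58,*r.x[2+2*i:4+2*i]]);P=Q[n];v=P-p0;l=v@d;rr=np.linalg.norm(np.cross(v,d),axis=1)
    k=(rr<.0235)&(rr>.0185)&(l<-.03);print(n,'ring ends',np.sort(l[k])[[1,4,8,16]])
E
python3 ax2.py
```

```text
top 837
side 505
pitch,yaw [20.664  0.864] sd [0.084 0.072] [0.155 0.23  0.154 0.23 ] rms 0.0007894208231151836
top ring ends [-0.058 -0.058 -0.058 -0.057]
side ring ends [-0.054 -0.053 -0.052 -0.051]
```

```bash
cat > fin.py <<'E'
from plan import *
d=Rdown(.864,20.664)
p0=np.array([.58,.1545,.230]);D=d.as_matrix()[:,0]
p,r=cur();T=p0-.117*D-d.apply([.0232,.0005,-.0525])
show();print('target tcp',T,'need tool shift/40mm',r.inv().apply(T-p)/.04,'turn',(r.inv()*d).as_rotvec()/(np.pi/2))
E
python3 fin.py
```

```text
t 14.85 p [0.435 0.151 0.119] xyaw 0.8718545639788863 z [ 0.361  0.005 -0.933] q [ 0.118  0.368  2.198 -0.178  0.212  1.841] gap 0.21302072495780447 F [-0.011 -0.321 -0.904] g 44.16170991025865
target tcp [0.467 0.153 0.131] need tool shift/40mm [ 0.87  -0.046  0.015] turn [-0.    -0.005  0.   ]
```

```bash
python3 -m crank '0.17 -0.01 0 0 -0.001 0;0.18 -0.01 0.005 0 -0.001 0;0.18 -0.01 0.005 0 -0.001 0;0.17 -0.01 0.005 0 -0.001 0;0.17 -0.005 0 0 -0.001 0'; python3 -m crank '0 0 0 0 0 0;0 0 0 0 0 0;0 0 0 0 0 0;0 0 0 0 0 0;0 0 0 0 0 0'; python3 fin.py
cat > chk.py <<'E'
from rel import *
D3=Rdown(.864,20.664).as_matrix();p0=np.array([.58,.1545,.230])
for n in('top','side'):
    Ps=[];Is=[]
    for i in range(4):
        S=snap(n);Ps.append(dep(S));Is.append(S['image'].astype(float))
    P=np.median(Ps,axis=0);im=np.mean(Is,axis=0);L=(P-p0)@D3   # x along axis, y right, z 'down'
    k=(L[...,0]>-.15)&(L[...,0]<-.10)&(abs(L[...,1])<.02)&(abs(L[...,2])<.02)&(im[...,0]-im[...,2]>22)&(im[...,0]>90)
    q=L[k];print(n,k.sum())
    if k.sum(): print('  x max',np.sort(q[:,0])[-5:],'y',np.percentile(q[:,1],[5,50,95]),'z',np.percentile(q[:,2],[5,50,95]))
    a=(L[...,0]<-.03)&(L[...,0]>-.065)&(abs(np.hypot(L[...,1],L[...,2])-.021)<.0025);print('  ring',np.sort(L[a][:,0])[[1,4,8]])
    h=(L[...,0]>-.15)&(L[...,0]<-.10)&(np.hypot(L[...,1],L[...,2])<.008)
    print('  all near axis xmax',np.sort(L[h][:,0])[-6:])
E
python3 chk.py
```

```text
t: 15.35
tcp_pos: [0.4684, 0.1533, 0.1317]
tool_rot: [0.984, 0.007, 0.18, -0.001]
force: [0.3, -0.4, -0.7]
finger_gap: 0.219
gripper_force: 44.2
t: 15.85
tcp_pos: [0.467, 0.1532, 0.1312]
tool_rot: [0.984, 0.007, 0.179, -0.001]
force: [-0.0, 0.5, -0.3]
finger_gap: 0.222
gripper_force: 44.2
t 15.85 p [0.467 0.153 0.131] xyaw 0.8731763950802846 z [ 0.353  0.005 -0.936] q [ 0.113  0.366  2.108 -0.114  0.31   1.771] gap 0.22220245684591947 F [-0.01   0.494 -0.347] g 44.161295369267464
target tcp [0.467 0.153 0.131] need tool shift/40mm [ 0.01  -0.002 -0.002] turn [ 0. -0.  0.]
top 31
  x max [-0.12  -0.12  -0.12  -0.12  -0.119] y [-0.003  0.     0.011] z [-0.005 -0.003  0.006]
  ring [-0.058 -0.058 -0.058]
  all near axis xmax [-0.12  -0.12  -0.12  -0.12  -0.12  -0.119]
side 26
  x max [-0.117 -0.116 -0.116 -0.115 -0.115] y [-0.01  -0.     0.005] z [-0.015 -0.003  0.008]
  ring [-0.053 -0.053 -0.052]
  all near axis xmax [-0.117 -0.117 -0.116 -0.116 -0.115 -0.115]
```

Run:
```python
from rel import *
D3=Rdown(.864,20.664).as_matrix();p0=np.array([.58,.1545,.230])
for n in('top','side'):
    Ps=[]
    for i in range(6): Ps.append(dep(snap(n)))
    L=(np.median(Ps,axis=0)-p0)@D3
    r=np.hypot(L[...,1],L[...,2])
    for nm,a,b,R0,m in(('thread',-.1275,-.1185 if n=='top' else -.115,.0045,.009),('hex',-.142,-.13,.0097,.014),('barrel',-.004,.05,.017,.021),('white2',-.034,-.028,.017,.021)):
        q=L[(L[...,0]>a)&(L[...,0]<b)&(r<m)][:,1:]
        f=lambda c:np.linalg.norm(q-c,axis=1)-R0
        s=least_squares(f,[0,0],loss='soft_l1',f_scale=.0007);print(n,nm,len(q),'centre mm',s.x*1e3,'rms',1e3*np.sqrt(np.mean(s.fun**2)), 'y range',1e3*np.percentile(q[:,0],[3,97]))
```

```text
top thread 21 centre mm [-1.218 -1.141] rms 0.9647232127435622 y range [-3.055  2.661]
top hex 50 centre mm [-0.439 -1.018] rms 1.5440735386730957 y range [-11.488  11.944]
top barrel 707 centre mm [-0.237  0.1  ] rms 1.7805811973888166 y range [-18.593  17.925]
top white2 70 centre mm [-0.539 -0.135] rms 0.582458692261082 y range [-15.67   16.177]
side thread 46 centre mm [ 0.716 -0.971] rms 2.0858030805350722 y range [-6.979  7.103]
side hex 26 centre mm [-0.893 -1.444] rms 0.7327439588334085 y range [-9.579  6.477]
side barrel 485 centre mm [-0.049 -0.224] rms 2.5452391296725088 y range [-17.681  16.995]
side white2 33 centre mm [-0.043  0.014] rms 0.40773817620109903 y range [-7.144 17.054]
```

```bash
python3 -m crank '0.005 0.003 0.02 0 0 0;0 0 0 0 0 0;0 0 0 0 0 0;0 0 0 0 0 0;0 0 0 0 0 0'; python3 -m crank '0 0 0 0 0 0;0 0 0 0 0 0;0 0 0 0 0 0;0 0 0 0 0 0;0 0 0 0 0 0'
python3 - <<'E'
from plan import *
show(); print('max qd',np.abs(telemetry.sense()['qd']).max()); print(manip.sign_off())
E
```

```text
t: 17.35
tcp_pos: [0.4679, 0.1531, 0.1306]
tool_rot: [0.984, 0.007, 0.18, -0.001]
force: [0.3, -0.4, -0.7]
finger_gap: 0.218
gripper_force: 44.2
t: 17.85
tcp_pos: [0.4679, 0.1531, 0.1306]
tool_rot: [0.984, 0.007, 0.18, -0.001]
force: [-0.8, 0.9, -1.1]
finger_gap: 0.221
gripper_force: 44.2
t 17.85 p [0.468 0.153 0.131] xyaw 0.8660824272629509 z [ 0.353  0.005 -0.935] q [ 0.113  0.368  2.107 -0.114  0.309  1.771] gap 0.22128193276496907 F [-0.765  0.865 -1.112] g 44.16158029809594
max qd 0.002194824533922269
the job is handed in; nothing more can be done
None
```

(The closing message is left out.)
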